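Run the coarse ring home to its stop, leave the fine knob alone, then store

TASK

On the tunable filter unit, turn only the dark outer coarse ring clockwise until you clearly feel it bear against its end stop, gently, without straining the stop and without turning the silver fine knob in its middle. Let go of the ring and leave it there, then press the green store button right down and let it up. Do not press the red button, and leave everything else on the bench where it is.

Things in the scene. Friction and masses are not known exactly. Their poses are not given: they have to be found in the camera images.
- unit: Fixed grey filter unit, 200 (x) by 240 (y) by 70 mm high; origin under its middle, z up, -x its front with brass sockets. The knobs' axis is 20 mm in front of its middle. Ring travel: it starts 0.6 to 1.2 rad short of its clockwise end stop. How far is not measured: feel for it; the three red scale ticks show roughly where the white line on the ring ends up.
- coarse_mid (a point): On the knobs' common vertical axis, half-way up the outer coarse ring, 17 mm above the unit's top; fixed to the unit, does not turn. The ring is dark, ribbed, 58 mm across, 14 mm below to 14 mm above this point; turns clockwise seen from above with 0.10 N m, stays where left. Grip it across from above at any yaw; pads higher than 15 mm above this point take the fine knob instead.
- fine_mark (a point): Dark line on top of the inner fine knob, 16 mm out from the common axis; it turns with the fine knob. The fine knob is silver, 38 mm across, from 15 to 33 mm above coarse_mid, and turns at the lightest touch. It must stay as found.
- stop_strain (a joint): Wind-up (rad) of the end stop's spring mount, clockwise positive: 0 unloaded, else torque on the ring divided by 3 N m per rad. About 0.03 while the ring turns freely; twice that (0.065, 0.2 N m) or more once the ring clearly bears on its stop; springs back when the ring is let go. More than 0.2 (0.6 N m) strains the stop.
- store_top (a point): Centre of the top of the green store button, 28 mm across, on a fixed grey box 75 by 75 by 40 mm with a round black collar; the button top stands 62 mm above the bench when up. z up.
- store (a joint): Travel (m) of the green button, 0 up, 0.006 fully down; springs back; needs 5 N to go fully down, then stops hard.
- clear (a joint): Travel (m) of the red button, of the same make, on a like box whose place may be swapped with the green one. Must not be pressed.
- screwdriver: Loose bystander: screwdriver lying on the bench, 140 mm long.
- adapter: Loose bystander: small brass and steel adapter, 34 mm tall, 21 mm across; origin under its foot.
- terminator: Loose bystander: small steel and brass plug, 30 mm tall, 22 mm across; origin under its foot.
- mouse: Loose bystander: black computer mouse, 105 by 60 by 30 mm.
- tape: Loose bystander: blue tape reel lying flat, 80 mm across, 19 mm tall.
- multimeter: Loose bystander: hand multimeter lying flat, 170 by 85 by 35 mm.
- tray: Loose bystander: open grey tray, 110 by 150 by 30 mm.
- coarse_mark (a point): White index line on top of the coarse ring, 24.5 mm out from the axis, 14 mm above coarse_mid; turns with the ring. Its place at the end stop is known only roughly, from the red scale ticks.
Things that resemble listed ones, but are neither listed nor needed, are in the scene too. What is shaped like the part that bears store_top but blue is not meant.

How it is judged (in metres and radians):
On the way, in this order (a step that is already met when the one before it is completed fails the run):
1. the coarse ring clearly bears on its end stop (wound up 0.065 to 0.2 rad, 0.2 to 0.6 N m) (value of joint stop_strain between 0.065 and 0.2 rad), for 0.2 s.
2. the ring is let go, still home, the stop unwound (x of coarse_mark in the frame of unit between -0.0141 and -0.0081 m and y of coarse_mark in the frame of unit between -0.0258 and -0.0198 m and value of joint stop_strain below 0.04 rad and contact force between the fingers and unit below 0.3 N), for 0.2 s.
3. the green store button is pressed right down (value of joint store above 0.0048 m), for 0.1 s.
At the end, for the whole second after the job is handed in: The coarse ring, having been brought to bear on its stop, is let go and still home (its white line within 3 mm of its place at the stop) with the stop unwound (below 0.04 rad), the fine knob's line is within 2 mm of where it began, both buttons are up (below 2 mm) (x of coarse_mark in the frame of unit between -0.0141 and -0.0081 m and y of coarse_mark in the frame of unit between -0.0258 and -0.0198 m and value of joint stop_strain below 0.04 rad and distance of fine_mark from where it was at the start of the episode below 0.002 m and value of joint each of store, clear below 0.002 m); the robot touches nothing.
It fails at once if the end stop is strained (wound up more than 0.2 rad, 0.6 N m) (value of joint stop_strain above 0.2 rad).
It fails at once if the fine knob is turned (its line moves more than 2 mm) (distance of fine_mark from where it was at the start of the episode above 0.002 m).
It fails at once if the red button is pressed (value of joint clear above 0.0025 m).
It fails at once if a bystander is shifted more than 20 mm (distance of any of screwdriver, adapter, terminator, mouse, tape, multimeter, tray from where it was at the start of the episode above 0.02 m).
It also fails if it takes over 61 s, if anything falls off the work surface, if the arm or the gripper's body presses on something with over 40 N, if the wrist force passes 120 N, or if a joint passes its speed limit or range.

ROBOT

A 6-joint arm with a two-finger parallel gripper is mounted at the origin on the work surface. World frame = base frame: x ahead of the robot, y to its left, z up, the work surface at z = 0. Lengths are in mm, angles in degrees, forces in N, time in s.
With the tool pointing down it reaches from about 275 to 975 mm from the base axis. Payload 8.4 kg.
Tool frame: the origin (TCP) lies at the very end of the fingers, on their centre line; the grasp point (between the pads) lies robot.grip_point_offset behind it (robot.grip_point_offset is the distance from the TCP to the grasp point, in mm); z points along the fingers, y is the direction in which the jaws open and shut (so a half turn about z gives the same grasp; the last joint's range is limited). The gripper opens to 92 mm and grips with 3 to 60 N. Pads are 20 mm wide; open, the fingers measure 128 mm over their backs; the gripper's body (75 mm by 189 mm) begins 69 mm behind the grasp point.
Start: joints at [66.44, 20.225, 93.587, -0, 66.188, -0.138], TCP at [248.442, 573.502, 214.583] pointing down, gripper open.
Joint ranges: [-150.9, 150.9], [-52.94, 120.26], [3.33, 152.33], [-74.26, 254.26], [0, 154.13], [-172.89, 172.89]. Speed limits (degrees/s): [127.2, 127.2, 159.86, 180, 180, 180].

INTERFACE

Orientations are given as a 3x3 rotation matrix whose columns are the frame's x, y, z axes.
In Python, from workcell import robot gives the robot as it stands.
- The arm moves only by the tool play_rows, never from a script. Its argument "rows" is a list of rows, each a list of 7 numbers: the shift along the tool's x, y, z in mm, then the turn, a rotation vector about the tool's x, y, z in degrees, then the finger opening in mm, from 0 to 91.9. A call has 1 to 20 rows; each row is the pose to reach, as a shift and turn from the pose measured when the call began, along the tool's axes at that moment; what a row does not reach only later rows make up. A row lasts 1/10 s, in which the tool goes at most 50 mm and 8.59 degrees, less where a joint would pass 70% of its speed; a pose out of reach is approached as far as the arm can. A call with a gripper value outside its range is refused whole. The fingers move at their own pace and stop on an object; "force" is the grip in N (left out, the last holds). Time passes only in rows, so rows that repeat a pose let the fingers close. It gives the time, the measured TCP pose, the force and the opening at its end, in the units of the state.
- robot.observe(): the state, without advancing time (a new reading comes with each control period).
- robot.camera(name): name is "side" or "top" or "wrist"; returns a dict with "frame" (480x640x3 uint8, red, green, blue), "range_z" (480x640 float32, mm along the optical axis (not along the pixel's ray), 0 where there is no reading), "fx", "fy", "cx", "cy" (pixels), "dist_coeffs" ([k1, k2, p1, p2, k3] as OpenCV has them; the pictures are not rectified), "camera_from_world" (4x4, takes a point from world to camera coordinates). Camera axes: x right, y down, z forward; pixel columns grow to the right and rows downward; lengths in mm; the calibration is good to about 2 mm. A picture is of the moment at which its call begins.
- robot.finish_job(): hands the job in, once; it reports no verdict.
The state is a dict: "time": time; "joint_positions": joint angles; "qd": joint speeds; "joint_torque": joint torques, N m; "tcp_pos": TCP position; "orientation": TCP orientation; "force": force on the tool from outside, world axes, zero at the start; "wrist_torque": the same for the moment, N m; "opening": opening from 0.0 (shut) to 1.0 (fully open).
Only numpy, scipy, OpenCV 4.12 (cv2) and the standard library are available. Lean on these libraries where they do the work, as an engineer would, in place of code of your own. Each camera call takes 0.05 s, during which the arm holds its last target.

## Working session

There is one attempt and no reset: what is moved stays moved. The work goes in short steps, Python scripts to look and compute and a tool call to move; the robot and the scene stay as the last step left them, time stands still between calls to the robot, and variables do not carry over. Pictures are saved under pics/ and viewed, and the job is handed in when it is done.

Besides the shell and the picture viewer there is one more tool, called after "Emit:" by a JSON object that holds its "op" and its "data", one argument or row to a line. play_rows: Moves the arm, as the interface text tells. Its arguments: {"type":"object","properties":{"rows":{"type":"array","items":{"type":"array","items":{"type":"number"}}},"force":{"type":"number"}},"required":["rows"]}

```bash
mkdir -p pics; ls
cat > h.py <<'E'
import numpy as np, cv2
from workcell import robot
def px2plane(c,uv,z):
    K=np.array([[c["fx"],0,c["cx"]],[0,c["fy"],c["cy"]],[0,0,1.]])
    n=cv2.undistortPoints(np.array(uv,float).reshape(-1,1,2),K,np.array(c["dist_coeffs"],float)).reshape(-1,2)
    T=np.array(c["camera_from_world"]);R=T[:3,:3];t=T[:3,3]
    o=-R.T@t; d=np.c_[n,np.ones(len(n))]@R
    return o+d*((z-o[2])/d[:,2])[:,None]
def proj(c,P):
    K=np.array([[c["fx"],0,c["cx"]],[0,c["fy"],c["cy"]],[0,0,1.]])
    T=np.array(c["camera_from_world"])
    return cv2.projectPoints(np.array(P,float).reshape(-1,1,3),cv2.Rodrigues(T[:3,:3])[0],T[:3,3],K,np.array(c["dist_coeffs"],float))[0].reshape(-1,2)
def save(c,n): cv2.imwrite("pics/"+n,c["frame"][:,:,::-1])
E
python3 - <<'E'
from h import *
import pickle
s=robot.observe();print(s, robot.grip_point_offset)
for n in("side","top","wrist"):
    c=robot.camera(n);save(c,n+"0.png");pickle.dump(c,open(n+"0.pkl","wb"))
    T=c["camera_from_world"];print(n,c["fx"],-T[:3,:3].T@T[:3,3])
E
```

```text
pics
{'time': 0.0, 'joint_positions': array([ 6.64406164e+01,  2.02618664e+01,  9.36285478e+01, -1.05390460e-03,
        6.61871255e+01, -1.40152082e-01]), 'qd': array([ 0.00295233, -0.05811367, -0.00406347,  0.011473  , -0.02222662,
        0.02846297]), 'joint_torque': array([ 3.67305556e-04, -5.93840897e+01, -3.34226060e+01,  6.96223858e-02,
        2.32813682e-02, -1.49604120e-04]), 'tcp_pos': array([248.24700143, 573.05236632, 213.87439442]), 'orientation': array([[-9.17624230e-01,  3.97448735e-01, -5.25497150e-04],
       [ 3.97449082e-01,  9.17623382e-01, -1.24724556e-03],
       [-1.35076965e-05, -1.35336110e-03, -9.99999084e-01]]), 'force': array([-0.49321129,  0.13072088, -0.54795943]), 'wrist_torque': array([ 0.03100332, -0.0946033 ,  0.00318408]), 'opening': 1.000094954032128} 18.700000000000003
side 452.8007772869743 [ 466.42231718 -913.90795121  751.75371828]
top 470.1970405684054 [ 342.45491296  -23.19565132 1079.85116218]
wrist 406.20467222144254 [178.53683923 604.35574487 383.80529169]
```

View pics/top0.png

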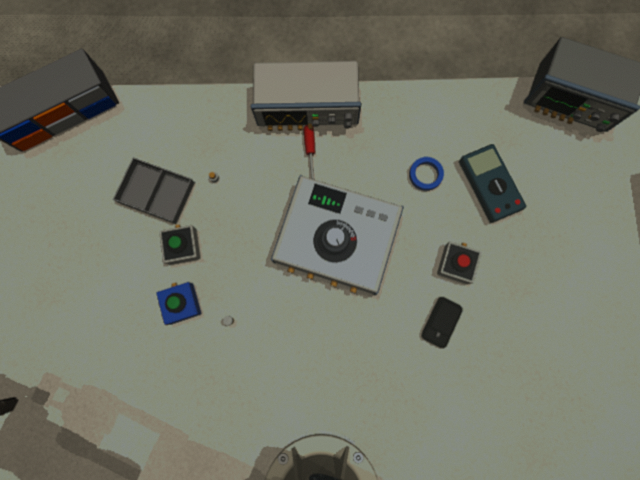

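View pics/side0.png

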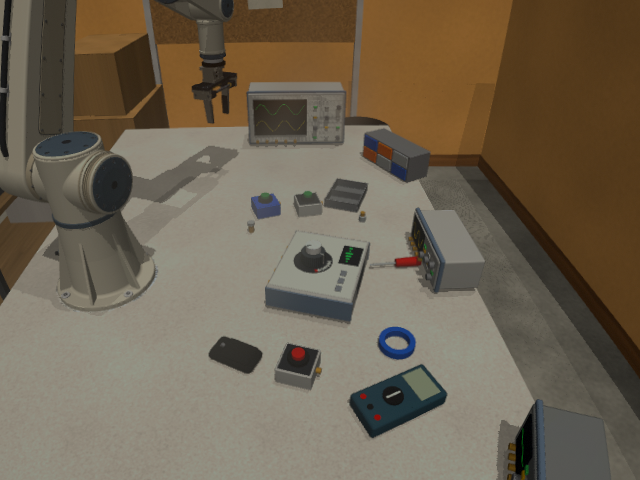

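View pics/wrist0.png

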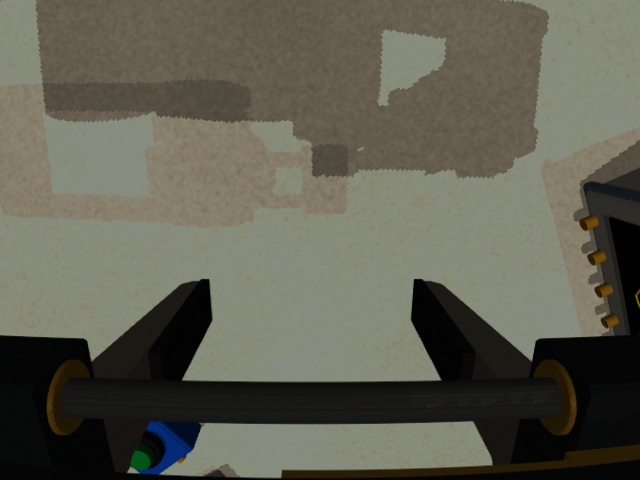

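Run:
```python
from h import *
import pickle
c=pickle.load(open("top0.pkl","rb"))
f=c["frame"][:,:,::-1]
a=cv2.resize(f[170:310,260:420],None,fx=5,fy=5,interpolation=cv2.INTER_CUBIC);a=a[:600]
cv2.imwrite("pics/z1.png",a)
b=cv2.resize(f[150:330,140:240],None,fx=3.3,fy=3.3,interpolation=cv2.INTER_CUBIC)
cv2.imwrite("pics/z2.png",b)
hsv=cv2.cvtColor(f,cv2.COLOR_BGR2HSV)
m=cv2.inRange(hsv,(50,120,60),(80,255,255))
n,l,s,ce=cv2.connectedComponentsWithStats(m)
for i in range(1,n):
  if s[i,4]>20: print(s[i],ce[i],px2plane(c,[ce[i]],62))
# top of unit corners
g=cv2.inRange(hsv,(0,0,140),(180,30,255))
for uv in ([303,177],[403,206],[378,292],[273,262]): print(uv,px2plane(c,[uv],70), c["range_z"][uv[1],uv[0]])
print(px2plane(c,[[335,238]],120))
```

```text
[321 195   6  10  35] [323.57142857 199.62857143] [[623.64293398 -17.09622341  62.        ]]
[326 198   5   7  24] [328.33333333 201.04166667] [[620.16059227 -27.69397284  62.        ]]
[169 236  12  12 118] [174.37288136 241.51694915] [[534.6463591  312.66506433  62.        ]]
[167 296  13  13 130] [173.04615385 302.01538462] [[402.73397925 309.4754153   62.        ]]
[303, 177] [[674.82737249  28.09438659  70.        ]] 1055.3883
[403, 206] [[ 603.29425511 -192.42574147   70.        ]] 1044.7551
[378, 292] [[ 415.17217612 -129.77979711   70.        ]] 1070.3761
[273, 262] [[483.88296825  94.75402461  70.        ]] 1073.2253
[[524.70162569 -39.76989171 120.        ]]
```

View pics/z1.png

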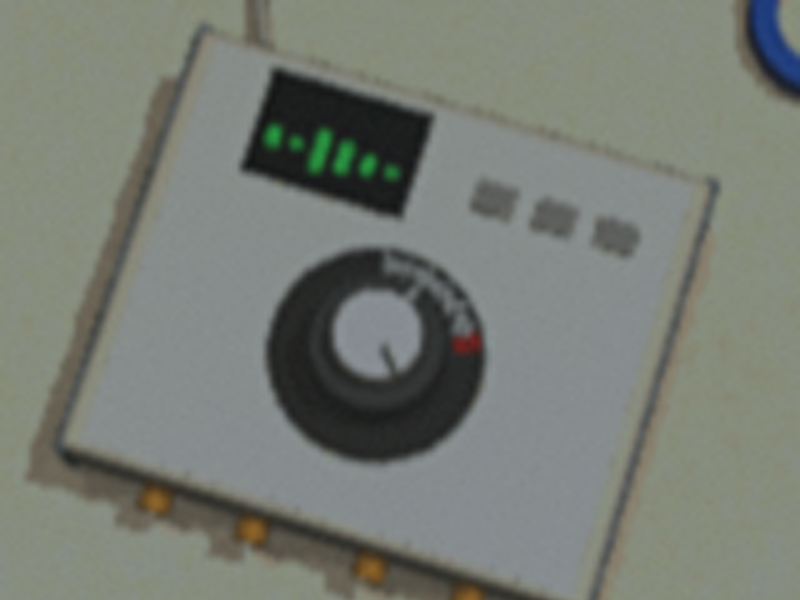

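View pics/z2.png

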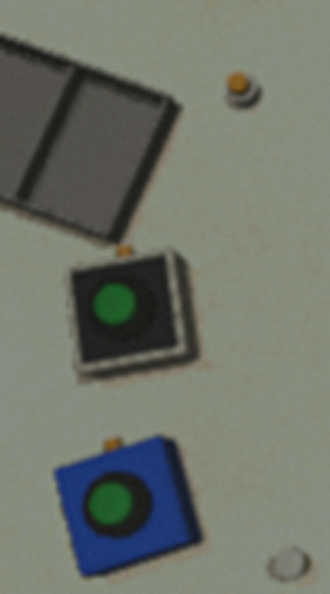

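Run:
```python
from h import *
s=robot.observe();R=s["orientation"];print(R.T@(np.array([527,-42,213])-s["tcp_pos"]))
c=robot.camera("wrist");print(proj(c,[s["tcp_pos"]]),c["camera_from_world"][2])
```

```text
[-500.28793442 -453.67591724    1.49331814]
[[308.94139022 303.91171047]] [ 2.42833338e-01 -1.04800781e-01 -9.64390360e-01  3.90209249e+02]
```

Emit:
{"op": "play_rows", "data": {
  "rows": [
    [-500, -454, 0, 0, 0, 0, 91.9],
    [-500, -454, 0, 0, 0, 0, 91.9],
    [-500, -454, 0, 0, 0, 0, 91.9],
    [-500, -454, 0, 0, 0, 0, 91.9],
    [-500, -454, 0, 0, 0, 0, 91.9],
    [-500, -454, 0, 0, 0, 0, 91.9],
    [-500, -454, 0, 0, 0, 0, 91.9],
    [-500, -454, 0, 0, 0, 0, 91.9],
    [-500, -454, 0, 0, 0, 0, 91.9],
    [-500, -454, 0, 0, 0, 0, 91.9],
    [-500, -454, 0, 0, 0, 0, 91.9],
    [-500, -454, 0, 0, 0, 0, 91.9],
    [-500, -454, 0, 0, 0, 0, 91.9],
    [-500, -454, 0, 0, 0, 0, 91.9],
    [-500, -454, 0, 0, 0, 0, 91.9],
    [-500, -454, 0, 0, 0, 0, 91.9],
    [-500, -454, 0, 0, 0, 0, 91.9],
    [-500, -454, 0, 0, 0, 0, 91.9]
  ]
}}

```text
time: 2.0
tcp_pos: [526.2, -41.0, 214.6]
orientation: [[-0.918, 0.396, -0.001], [0.396, 0.918, -0.001], [0.0, -0.001, -1.0]]
force: [-0.3, -0.1, -0.1]
opening: 0.995
```

Run:
```python
from h import *
import pickle
s=robot.observe();print(s["tcp_pos"],s["joint_positions"],s["force"],s["wrist_torque"])
c=robot.camera("wrist");save(c,"wrist1.png");pickle.dump((c,s),open("wrist1.pkl","wb"))
```

```text
[526.22569856 -40.95910633 214.55011502] [-4.58893036e+00  1.15908162e+01  1.05414114e+02 -4.05023443e-02
  6.30221220e+01 -7.12326334e+01] [-0.3387017  -0.11810398 -0.12417012] [ 0.03821016 -0.05829008  0.02833186]
```

View pics/wrist1.png

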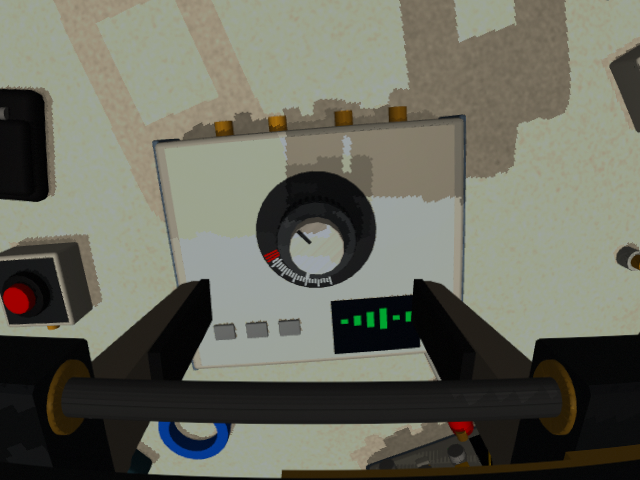

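Run:
```python
from h import *
import pickle
c,s=pickle.load(open("wrist1.pkl","rb"))
f=c["frame"][:,:,::-1]; g=cv2.cvtColor(f,cv2.COLOR_BGR2GRAY)
# dial disc dark blob, excluding others
m=(g<75).astype(np.uint8)
n,l,st,ce=cv2.connectedComponentsWithStats(m)
i=l[185,316];print(st[i])
M=(l==i).astype(np.uint8)
cn=max(cv2.findContours(M,cv2.RETR_EXTERNAL,cv2.CHAIN_APPROX_NONE)[0],key=cv2.contourArea)[:,0]
up=cn[cn[:,1]<235]
def fitc(P):
    A=np.c_[2*P[:,:2],np.ones(len(P))];x=np.linalg.lstsq(A,(P[:,:2]**2).sum(1),rcond=None)[0]
    return x[:2],np.sqrt(x[2]+x[0]**2+x[1]**2)
for z in(70,72): print("disc",fitc(px2plane(c,up,z)))
# fine knob top
b=(g>120).astype(np.uint8)
R=np.zeros_like(b);cv2.circle(R,(317,248),34,1,-1);b&=R
n,l,st,ce=cv2.connectedComponentsWithStats(b);i=1+np.argmax(st[1:,4]);print(st[i],ce[i])
cn=max(cv2.findContours((l==i).astype(np.uint8),cv2.RETR_EXTERNAL,cv2.CHAIN_APPROX_NONE)[0],key=cv2.contourArea)
h=cv2.convexHull(cn)[:,0];print("fine",fitc(px2plane(c,h,120)))
cs=[[155,142],[464,117],[426,352],[196,369]]
P=px2plane(c,cs,70);print(P,np.linalg.norm(P-np.roll(P,-1,0),axis=1),P.mean(0))
u=P[0]-P[1];print(np.degrees(np.arctan2(u[1],u[0])))
cv2.imwrite("pics/z3.png",cv2.resize(f[160:300,240:400],None,fx=4.2,fy=4.2,interpolation=cv2.INTER_CUBIC))
print(c["range_z"][190,316],c["range_z"][235,325])
```

```text
[ 256  171  120  117 8343]
disc (array([529.3782195 , -37.22383451]), np.float64(47.278532888451636))
disc (array([528.91430014, -37.05000795]), np.float64(46.977803791662545))
[ 290  223   54   59 2103] [316.67475036 249.14122682]
fine (array([531.43565353, -38.58174295]), np.float64(19.217528587981253))
[[ 416.21696477 -122.75352237   70.        ]
 [ 492.35573486  100.80451179   70.        ]
 [ 669.31311364    8.85775425   70.        ]
 [ 604.27263135 -185.73331295   70.        ]] [236.16796343 199.41945774 205.17297037 198.32142535] [545.53961115 -49.70614232  70.        ]
-108.8076724336712
314.18484 273.3388
```

View pics/z3.png

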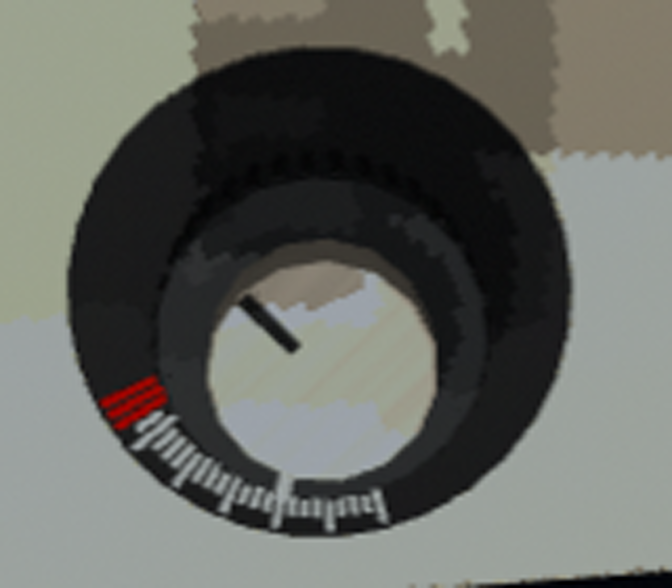

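Run:
```python
from h import *
import pickle
def fitc(P):
    A=np.c_[2*P[:,:2],np.ones(len(P))];x=np.linalg.lstsq(A,(P[:,:2]**2).sum(1),rcond=None)[0]
    return x[:2],np.sqrt(x[2]+x[0]**2+x[1]**2)
c=pickle.load(open("top0.pkl","rb"))
f=c["frame"][:,:,::-1]; k=8
g=cv2.resize(cv2.cvtColor(f,cv2.COLOR_BGR2GRAY),None,fx=k,fy=k,interpolation=cv2.INTER_CUBIC)
def comp(m,u,v):
    n,l,st,ce=cv2.connectedComponentsWithStats(m.astype(np.uint8));i=l[int(v*k),int(u*k)]
    cn=max(cv2.findContours((l==i).astype(np.uint8),cv2.RETR_EXTERNAL,cv2.CHAIN_APPROX_NONE)[0],key=cv2.contourArea)
    return (cv2.convexHull(cn)[:,0]+.5)/k-.5
for t in(90,100,110,120):
  try:
    h=comp((g>t),334,234);print(t,"fine",fitc(px2plane(c,h,120)))
    h=comp((g<t),335,257);h=h[h[:,1]>242];print("disc",fitc(px2plane(c,h,71)))
  except Exception as e: print(e)
```

```text
90 fine (array([529.85616969, -40.8204615 ]), np.float64(19.71790404283425))
disc (array([528.62559403, -39.78109605]), np.float64(47.59467894782524))
100 fine (array([529.01217996, -40.2653223 ]), np.float64(18.763138594244882))
disc (array([528.56131019, -39.81186753]), np.float64(47.96953284201016))
110 fine (array([528.70233477, -39.92905948]), np.float64(18.15698593284118))
disc (array([528.34877296, -39.80076085]), np.float64(48.32216896487684))
120 fine (array([528.68439353, -39.95499952]), np.float64(17.673068847710816))
disc (array([528.13095707, -39.80611576]), np.float64(48.72904104221249))
```

Emit:
{"op": "play_rows", "data": {
  "rows": [
    [-2, 3, 50, 0, 0, 0, 91.9],
    [-2, 3, 100, 0, 0, 0, 91.9],
    [-2, 3, 120, 0, 0, 0, 91.9],
    [-2, 3, 130, 0, 0, 0, 91.9],
    [-2, 3, 137, 0, 0, 0, 91.9],
    [-2, 3, 137, 0, 0, 0, 91.9],
    [-2, 3, 137, 0, 0, 0, 91.9]
  ]
}}

```text
time: 2.75
tcp_pos: [530.2, -39.1, 78.8]
orientation: [[-0.918, 0.396, 0.002], [0.396, 0.918, -0.001], [-0.002, -0.0, -1.0]]
force: [0.3, 0.3, 0.7]
opening: 1.0
```

Run:
```python
from h import *
s=robot.observe();print(s["tcp_pos"],s["force"],s["wrist_torque"])
c=robot.camera("wrist");save(c,"wrist2.png");c=robot.camera("side");f=c["frame"][:,:,::-1]
cv2.imwrite("pics/side2.png",cv2.resize(f[200:330,240:400],None,fx=4.5,fy=4.5))
```

```text
[530.23127885 -39.06465472  78.75503223] [0.33940929 0.33131645 0.67233107] [-0.00147061  0.02455565 -0.02569558]
```

View pics/wrist2.png

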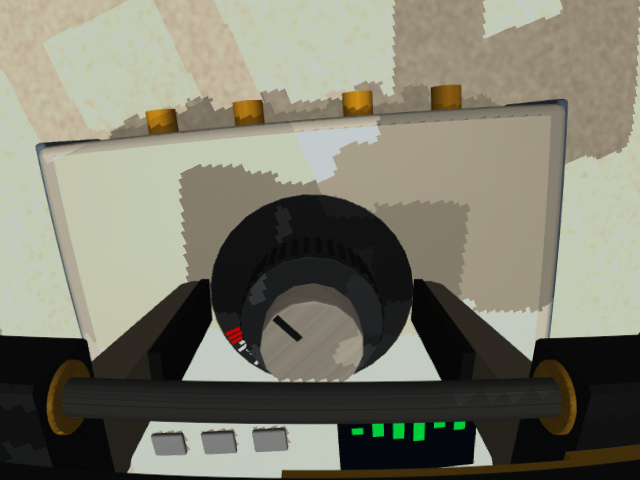

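View pics/side2.png

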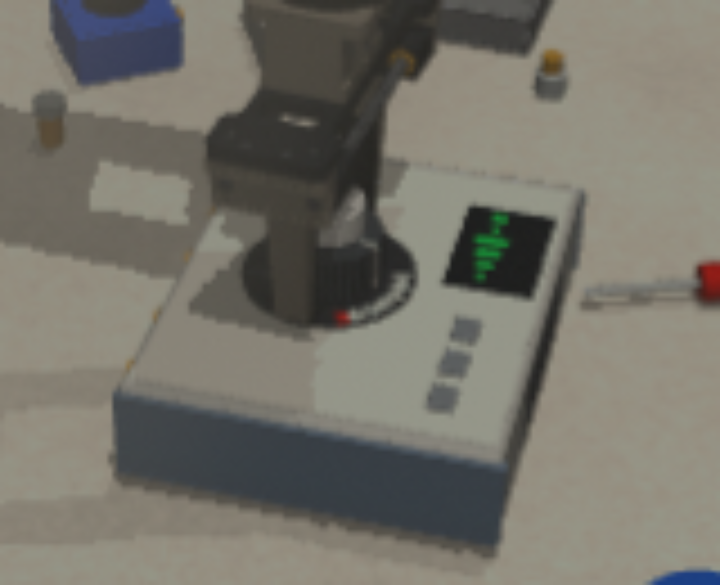

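Emit:
{"op": "play_rows", "data": {
  "rows": [
    [0, 0, 0, 0, 0, 0, 50],
    [0, 0, 0, 0, 0, 0, 50],
    [0, 0, 0, 0, 0, 0, 50],
    [0, 0, 0, 0, 0, 0, 50],
    [0, 0, 0, 0, 0, 0, 50],
    [0, 0, 0, 0, 0, 0, 50],
    [0, 0, 0, 0, 0, 0, 50],
    [0, 0, 0, 0, 0, 0, 50]
  ],
  "force": 22
}}

```text
time: 3.65
tcp_pos: [530.3, -39.0, 78.9]
orientation: [[-0.918, 0.396, 0.002], [0.396, 0.918, -0.001], [-0.002, 0.0, -1.0]]
force: [-0.3, 1.7, 1.7]
opening: 0.626
```

Run:
```python
from h import *
s=robot.observe();print(s["tcp_pos"],s["force"],s["wrist_torque"],s["opening"]*91.9,s["joint_positions"][5])
```

```text
[530.30698136 -39.03892012  78.89190151] [-0.26922205  1.74957745  1.68709171] [ 0.41064107 -0.00514934 -0.04496043] 57.51124523776726 -70.99304210798928
```

Emit:
{"op": "play_rows", "data": {
  "rows": [
    [0, 0, 0, 0, 0, 3, 50],
    [0, 0, 0, 0, 0, 7, 50],
    [0, 0, 0, 0, 0, 11, 50],
    [0, 0, 0, 0, 0, 15, 50]
  ]
}}

```text
time: 4.05
tcp_pos: [530.4, -38.8, 78.9]
orientation: [[-0.783, 0.622, 0.002], [0.622, 0.783, -0.0], [-0.002, 0.001, -1.0]]
force: [0.3, 3.5, 0.9]
opening: 0.626
```

Run:
```python
from h import *
s=robot.observe();print(s["tcp_pos"],s["force"],s["wrist_torque"],s["opening"]*91.9,s["joint_positions"][5])
c=robot.camera("wrist");save(c,"wrist3.png")
```

```text
[530.41325533 -38.83677322  78.89739843] [0.25150801 3.49158222 0.87631974] [ 0.46714533 -0.05746655  0.05270655] 57.48665394159148 -55.83674940788595
```

View pics/wrist3.png

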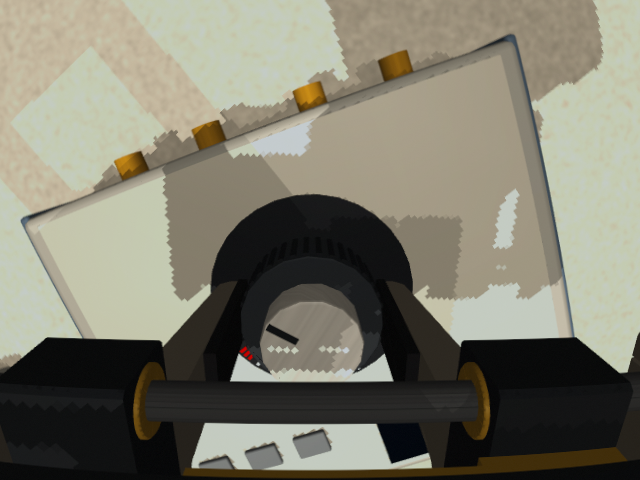

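Emit:
{"op": "play_rows", "data": {
  "rows": [
    [0, 0, 0, 0, 0, 4, 50],
    [0, 0, 0, 0, 0, 8, 50],
    [0, 0, 0, 0, 0, 12, 50],
    [0, 0, 0, 0, 0, 16, 50],
    [0, 0, 0, 0, 0, 18, 50],
    [0, 0, 0, 0, 0, 18, 50]
  ]
}}

```text
time: 4.7
tcp_pos: [530.6, -38.7, 78.9]
orientation: [[-0.549, 0.836, 0.002], [0.836, 0.549, -0.0], [-0.002, 0.002, -1.0]]
force: [0.9, 4.1, 0.4]
opening: 0.626
```

```bash
cat > st.py <<'E'
from h import *
s=robot.observe();print(s["time"],s["tcp_pos"].round(1),s["force"].round(2),s["wrist_torque"].round(3),s["opening"]*91.9,s["joint_positions"][5])
E
python3 st.py;sleep 0; python3 -c "
from h import *
c=robot.camera('top');f=c['frame'][:,:,::-1]
cv2.imwrite('pics/top3.png',cv2.resize(f[170:310,260:420],None,fx=4.2,fy=4.2))
c=robot.camera('side');f=c['frame'][:,:,::-1]
cv2.imwrite('pics/side3.png',cv2.resize(f[220:310,250:390],None,fx=5.5,fy=5.5))"
```

```text
4.7 [530.6 -38.7  78.9] [0.89 4.05 0.36] [ 0.529 -0.223  0.107] 57.49542813061835 -37.65229219859263
```

View pics/side3.png

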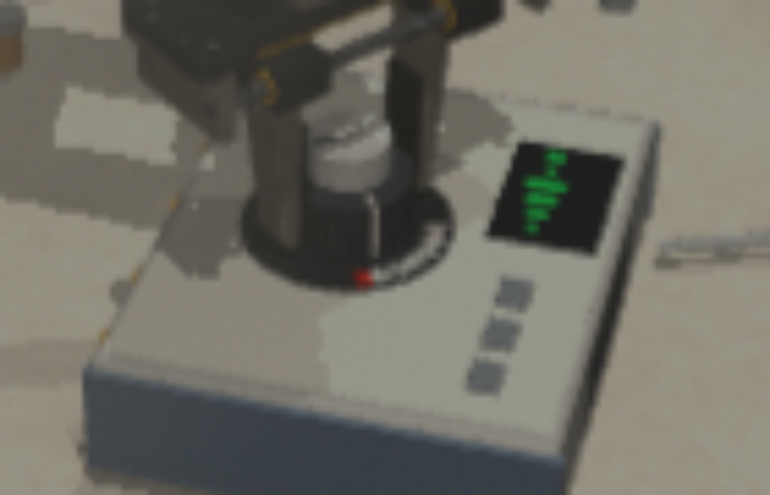

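Emit:
{"op": "play_rows", "data": {
  "rows": [
    [0, 0, 0, 0, 0, 2, 50],
    [0, 0, 0, 0, 0, 4, 50],
    [0, 0, 0, 0, 0, 5, 50],
    [0, 0, 0, 0, 0, 5, 50]
  ]
}}

```text
time: 5.2
tcp_pos: [530.7, -38.7, 78.9]
orientation: [[-0.476, 0.879, 0.003], [0.879, 0.476, -0.0], [-0.001, 0.002, -1.0]]
force: [1.0, 2.6, 0.8]
opening: 0.622
```

```bash
python3 st.py
```

```text
5.2 [530.7 -38.7  78.9] [1.05 2.59 0.84] [ 0.54  -0.123  0.077] 57.140985349731814 -32.76279267003655
```

Emit:
{"op": "play_rows", "data": {
  "rows": [
    [0, 0, 0, 0, 0, 2, 50],
    [0, 0, 0, 0, 0, 4, 50],
    [0, 0, 0, 0, 0, 4, 50]
  ]
}}

```text
time: 5.5
tcp_pos: [530.8, -38.6, 78.9]
orientation: [[-0.414, 0.91, 0.003], [0.91, 0.414, -0.0], [-0.001, 0.002, -1.0]]
force: [1.4, 2.8, -0.1]
opening: 0.626
```

```bash
python3 st.py
```

```text
5.5 [530.8 -38.6  78.9] [ 1.43  2.84 -0.08] [ 0.535 -0.156  0.16 ] 57.516391791976616 -28.80074430415072
```

Emit:
{"op": "play_rows", "data": {
  "rows": [
    [0, 0, 0, 0, 0, 2, 50],
    [0, 0, 0, 0, 0, 2, 50]
  ]
}}

```text
time: 5.7
tcp_pos: [530.7, -38.6, 78.9]
orientation: [[-0.383, 0.924, 0.003], [0.924, 0.383, -0.0], [-0.001, 0.002, -1.0]]
force: [1.3, 3.0, 1.5]
opening: 0.628
```

```bash
python3 st.py
```

```text
5.7 [530.7 -38.6  78.9] [1.25 3.02 1.45] [ 0.504 -0.138  0.084] 57.74729228579378 -26.864645318892798
```

Still free turning (torque noise is about ±0.04).

Emit:
{"op": "play_rows", "data": {
  "rows": [
    [0, 0, 0, 0, 0, 2, 50],
    [0, 0, 0, 0, 0, 3, 50],
    [0, 0, 0, 0, 0, 3, 50]
  ]
}}

```text
time: 6.0
tcp_pos: [530.8, -38.6, 78.9]
orientation: [[-0.335, 0.942, 0.003], [0.942, 0.335, -0.0], [-0.001, 0.003, -1.0]]
force: [2.5, 3.6, 0.1]
opening: 0.623
```

```bash
python3 st.py
```

```text
6.0 [530.8 -38.6  78.9] [2.51 3.58 0.08] [ 0.526 -0.15   0.148] 57.27526014248599 -23.921851699913045
```

Emit:
{"op": "play_rows", "data": {
  "rows": [
    [0, 0, 0, 0, 0, 2, 50],
    [0, 0, 0, 0, 0, 3, 50],
    [0, 0, 0, 0, 0, 3, 50]
  ]
}}

```text
time: 6.3
tcp_pos: [530.9, -38.6, 78.9]
orientation: [[-0.286, 0.958, 0.003], [0.958, 0.286, -0.0], [-0.001, 0.003, -1.0]]
force: [1.1, 3.3, -0.2]
opening: 0.628
```

```bash
python3 st.py; python3 -c "
from h import *
c=robot.camera('side');f=c['frame'][:,:,::-1]
cv2.imwrite('pics/side4.png',cv2.resize(f[220:310,250:390],None,fx=5.5,fy=5.5))"; python3 st.py
```

```text
6.3 [530.9 -38.6  78.9] [ 1.13  3.3  -0.2 ] [ 0.525 -0.186  0.156] 57.695084719028586 -20.95895057439438
6.35 [530.9 -38.6  78.9] [0.93 3.01 0.01] [ 0.516 -0.142  0.12 ] 57.611766481040554 -20.983739800412277
```

View pics/side4.png

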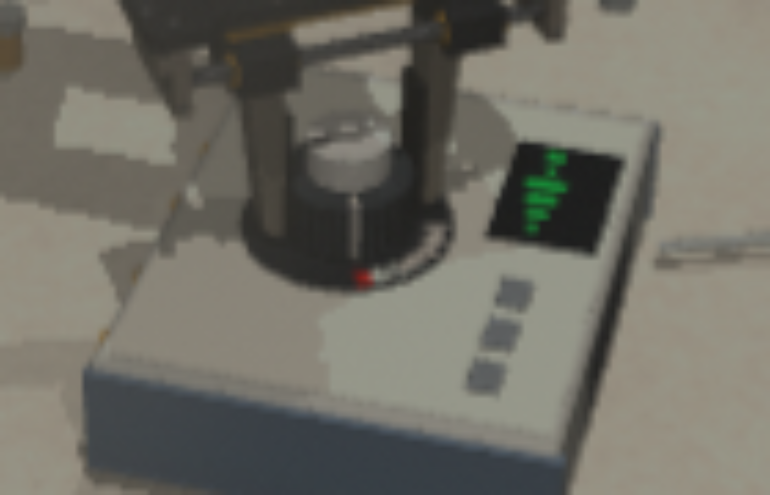

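Emit:
{"op": "play_rows", "data": {
  "rows": [
    [0, 0, 0, 0, 0, 2, 50],
    [0, 0, 0, 0, 0, 2, 50]
  ]
}}

```text
time: 6.55
tcp_pos: [530.9, -38.6, 78.9]
orientation: [[-0.253, 0.967, 0.003], [0.967, 0.253, -0.0], [-0.001, 0.003, -1.0]]
force: [1.2, 3.0, 0.5]
opening: 0.625
```

```bash
python3 st.py; python3 -c "
from h import *
for i in range(4):
  robot.camera('side');print(robot.observe()['wrist_torque'][2])"
```

```text
6.55 [530.9 -38.6  78.9] [1.23 3.02 0.53] [ 0.463 -0.161  0.082] 57.41365288348075 -19.004038245261462
0.1268773122095908
0.09510344958570874
0.08463851465907418
0.08156562686902985
```

Run:
```python
from h import *
import pickle
c,s=pickle.load(open("wrist1.pkl","rb"))
C=np.array([530,-38.3])
for z,q in ((101,(287,477)),(70,(133,405))):
    P=px2plane(c,[[q[0]/4.2+240-.4,q[1]/4.2+160-.4]],z)[0];d=P[:2]-C
    print(P,np.linalg.norm(d),np.degrees(np.arctan2(d[1],d[0])))
c=robot.camera("side")
yaw=np.radians(-18)
for tot in (0,-68.7-0,):
    a=np.radians(-68.7)+yaw; print(proj(c,[[C[0]+24.5*np.cos(a),C[1]+24.5*np.sin(a),101]]))
c=robot.camera("top");cv2.imwrite("pics/top4.png",cv2.resize(c["frame"][205:270,300:370,::-1],None,fx=8,fy=8,interpolation=cv2.INTER_CUBIC))
print(proj(c,[[C[0]+24.5*np.cos(a),C[1]+24.5*np.sin(a),101]]))
c=robot.camera("side");cv2.imwrite("pics/side5.png",cv2.resize(c["frame"][235:280,290:345,::-1],None,fx=12,fy=12,interpolation=cv2.INTER_CUBIC))
print(robot.observe()["wrist_torque"])
```

```text
[549.8264881  -52.57418482 101.        ] 24.430349623946682 -35.75219978556541
[534.72507348 -78.71165664  70.        ] 40.68695505188614 -83.3310559236961
[[313.85821872 256.24467823]]
[[313.85821872 256.24467823]]
[[345.65923604 236.36141276]]
[ 0.57554554 -0.2172942   0.13608929]
```

View pics/top4.png

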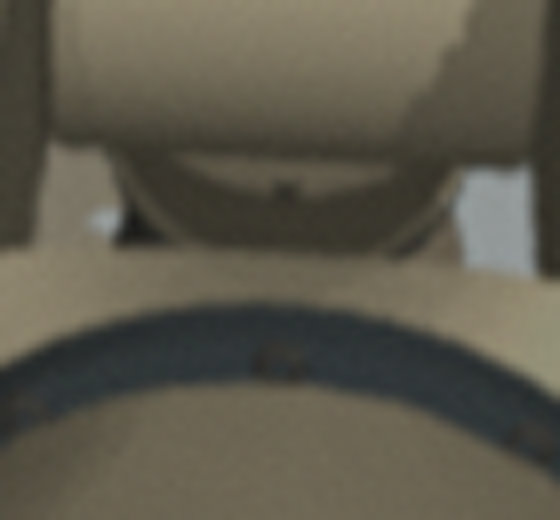

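View pics/side5.png

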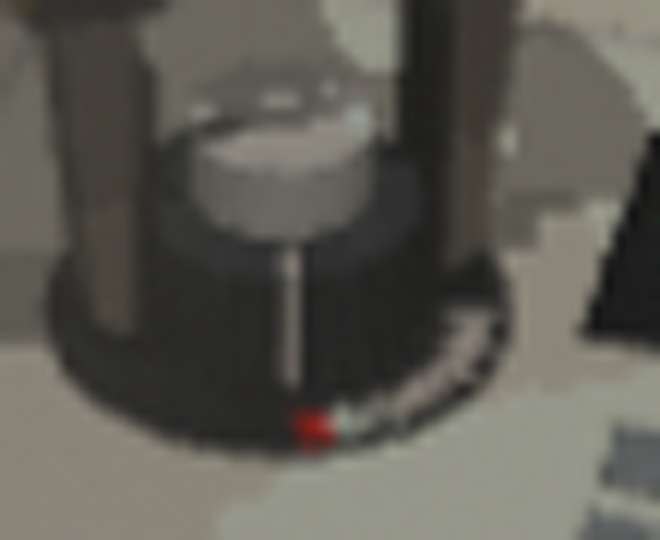

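Emit:
{"op": "play_rows", "data": {
  "rows": [
    [0, 0, 0, 0, 0, 2, 50],
    [0, 0, 0, 0, 0, 2, 50]
  ]
}}

```text
time: 7.1
tcp_pos: [530.9, -38.6, 78.9]
orientation: [[-0.219, 0.976, 0.003], [0.976, 0.219, -0.0], [-0.001, 0.003, -1.0]]
force: [1.5, 3.9, 0.7]
opening: 0.623
```

```bash
cat > tq.py <<'E'
from h import *
v=[]
for i in range(4):
  v.append(robot.observe()['wrist_torque'][2]);robot.camera('side')
s=robot.observe();v.append(s['wrist_torque'][2]);print(np.round(v,3),np.mean(v),s["joint_positions"][5],s["force"],s["time"])
E
python3 tq.py
```

```text
[0.151 0.165 0.208 0.203 0.22 ] 0.18927085201713073 -17.056668608486774 [1.56824412 3.3673956  1.1985364 ] 7.3
```

The torque rose by about 0.09 N m over 2°, which matches the stop's stiffness, so the ring has reached the stop. I'll wind it about 3° more.

Emit:
{"op": "play_rows", "data": {
  "rows": [
    [0, 0, 0, 0, 0, 1.5, 50],
    [0, 0, 0, 0, 0, 3, 50],
    [0, 0, 0, 0, 0, 3, 50]
  ]
}}

```text
time: 7.6
tcp_pos: [530.9, -38.6, 78.9]
orientation: [[-0.168, 0.986, 0.003], [0.986, 0.168, -0.0], [-0.001, 0.003, -1.0]]
force: [2.4, 3.4, 0.3]
opening: 0.625
```

```bash
python3 tq.py
```

```text
[0.365 0.38  0.31  0.31  0.337] 0.340177510958018 -14.07048287182738 [1.88633736 3.50135457 0.28982626] 7.8
```

Emit:
{"op": "play_rows", "data": {
  "rows": [
    [0, 0, 0, 0, 0, 0, 50],
    [0, 0, 0, 0, 0, 0, 91.9],
    [0, 0, 0, 0, 0, 0, 91.9],
    [0, 0, 0, 0, 0, 0, 91.9],
    [0, 0, 0, 0, 0, 0, 91.9],
    [0, 0, 0, 0, 0, 0, 91.9],
    [0, 0, 0, 0, 0, 0, 91.9],
    [0, 0, 0, 0, 0, 0, 91.9],
    [0, 0, 0, 0, 0, 0, 91.9]
  ]
}}

```text
time: 8.7
tcp_pos: [530.9, -38.6, 78.9]
orientation: [[-0.169, 0.986, 0.003], [0.986, 0.169, -0.0], [-0.001, 0.003, -1.0]]
force: [-0.1, 1.0, -0.0]
opening: 1.0
```

```bash
python3 tq.py; python3 -c "
from h import *
c=robot.camera('wrist');save(c,'wrist6.png')
c=robot.camera('side');cv2.imwrite('pics/side6.png',cv2.resize(c['frame'][235:280,290:345,::-1],None,fx=12,fy=12,interpolation=cv2.INTER_CUBIC))"
```

```text
[-0.01  -0.026  0.014  0.046 -0.045] -0.004169427492289213 -14.069502320566034 [ 0.31669656 -0.50980844  0.06946652] 8.9
```

View pics/wrist6.png

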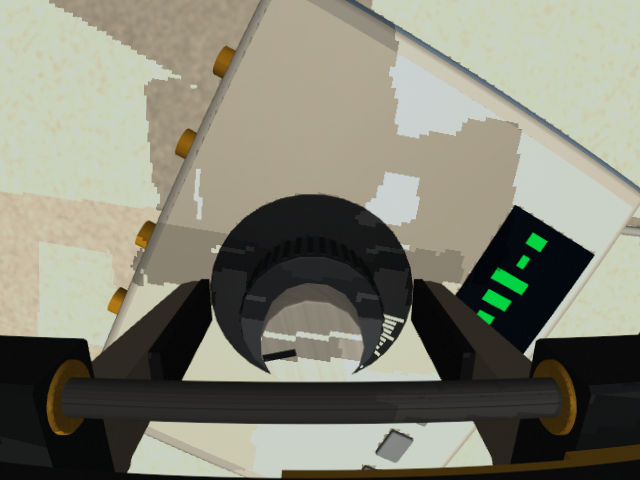

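View pics/side6.png

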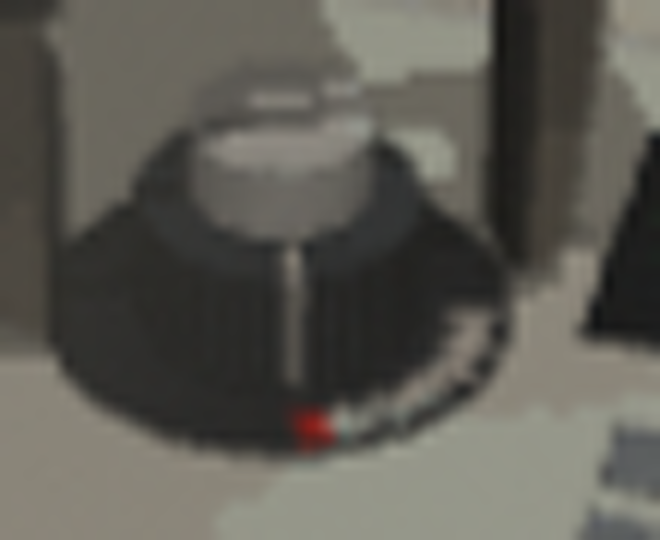

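Emit:
{"op": "play_rows", "data": {
  "rows": [
    [0, 0, -20, 0, 0, 0, 91.9],
    [0, 0, -60, 0, 0, 0, 91.9],
    [0, 0, -100, 0, 0, 0, 91.9],
    [0, 0, -135, 0, 0, 0, 91.9],
    [0, 0, -135, 0, 0, 0, 91.9],
    [0, 0, -135, 0, 0, 0, 91.9]
  ]
}}

```text
time: 9.6
tcp_pos: [530.8, -38.6, 214.4]
orientation: [[-0.169, 0.986, 0.005], [0.986, 0.169, -0.0], [-0.001, 0.005, -1.0]]
force: [-0.3, -0.3, -1.0]
opening: 1.0
```

Run:
```python
from h import *
import pickle
c=robot.camera("wrist");pickle.dump(c,open("w7.pkl","wb"))
C=np.array([530,-38.3])
print(proj(c,[[C[0],C[1],101]]))
f=c["frame"][160:310,230:410,::-1]
cv2.imwrite("pics/w7.png",cv2.resize(f,None,fx=4,fy=4,interpolation=cv2.INTER_CUBIC))
s=robot.observe();R=s["orientation"];p=s["tcp_pos"];print(p)
t=np.array([534.6,312.7,110]);print(R.T@(t-p))
```

```text
[[310.81753279 238.30287991]]
[530.02656537 -38.49689085 213.28796311]
[345.40576464  63.65296658 103.30408204]
```

View pics/w7.png

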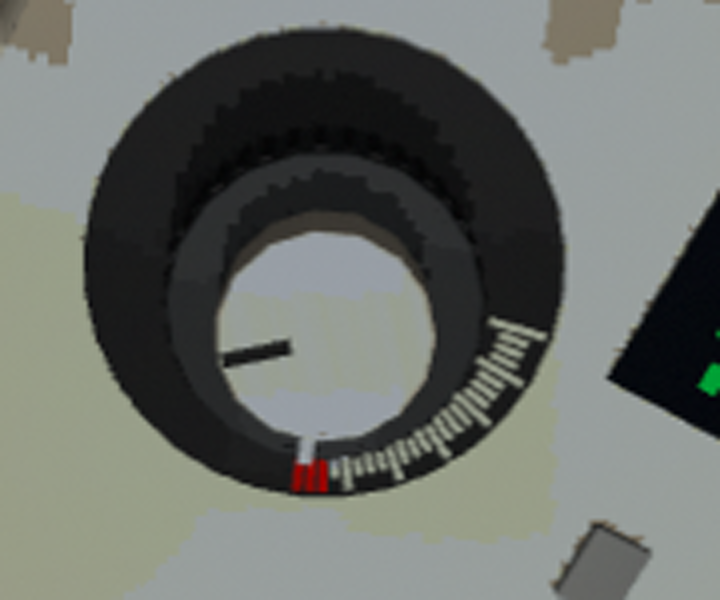

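Emit:
{"op": "play_rows", "data": {
  "rows": [
    [345, 64, 0, 0, 0, 0, 0],
    [345, 64, 0, 0, 0, 0, 0],
    [345, 64, 0, 0, 0, 0, 0],
    [345, 64, 0, 0, 0, 0, 0],
    [345, 64, 0, 0, 0, 0, 0],
    [345, 64, 0, 0, 0, 0, 0],
    [345, 64, 0, 0, 0, 0, 0],
    [345, 64, 0, 0, 0, 0, 0],
    [345, 64, 0, 0, 0, 0, 0],
    [345, 64, 0, 0, 0, 0, 0],
    [345, 64, 0, 0, 0, 0, 0],
    [345, 64, 0, 0, 0, 0, 0],
    [345, 64, 0, 0, 0, 0, 0]
  ]
}}

```text
time: 10.95
tcp_pos: [535.0, 311.4, 213.5]
orientation: [[-0.168, 0.986, 0.003], [0.986, 0.168, 0.0], [-0.0, 0.003, -1.0]]
force: [-0.2, -0.8, 0.2]
opening: 0.002
```

Run:
```python
from h import *
s=robot.observe();R=s["orientation"];p=s["tcp_pos"];print(p,s["opening"])
c=robot.camera("wrist");save(c,"w8.png")
f=c["frame"][:,:,::-1];hsv=cv2.cvtColor(f,cv2.COLOR_BGR2HSV)
m=cv2.inRange(hsv,(50,120,50),(80,255,255))
n,l,st,ce=cv2.connectedComponentsWithStats(m)
for i in range(1,n):
  if st[i,4]>100: 
    P=px2plane(c,[ce[i]],62)[0];print(st[i],ce[i],P,R.T@(P-p))
```

```text
[534.99475874 311.42062231 213.45988848] 0.0018951811471514728
[137 183  33  33 835] [153.26227545 199.18562874] [404.50121504 312.63878491  62.        ] [  23.15457998 -128.82277712  151.1247968 ]
[298 205  33  33 833] [313.70108043 220.9819928 ] [535.58253016 316.3696434   62.        ] [  4.83408445   1.02512123 151.46127181]
```

View pics/w8.png

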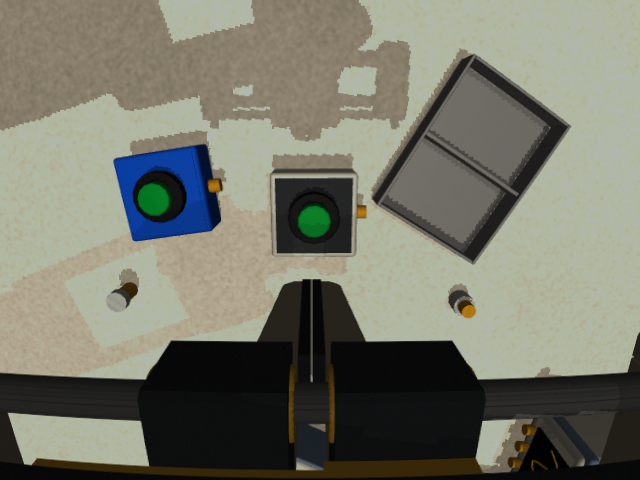

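Emit:
{"op": "play_rows", "data": {
  "rows": [
    [3, 0.5, 40, 0, 0, 0, 0],
    [3, 0.5, 80, 0, 0, 0, 0],
    [3, 0.5, 115, 0, 0, 0, 0],
    [3, 0.5, 135, 0, 0, 0, 0],
    [3, 0.5, 145, 0, 0, 0, 0],
    [3, 0.5, 148, 0, 0, 0, 0],
    [3, 0.5, 148, 0, 0, 0, 0],
    [3, 0.5, 148, 0, 0, 0, 0]
  ]
}}

```text
time: 11.8
tcp_pos: [536.2, 315.1, 66.8]
orientation: [[-0.168, 0.986, 0.004], [0.986, 0.168, 0.001], [0.0, 0.005, -1.0]]
force: [1.3, 1.1, 0.1]
opening: 0.007
```

```bash
python3 st.py; python3 -c "
from h import *
c=robot.camera('side');cv2.imwrite('pics/s9.png',cv2.resize(c['frame'][130:230,230:380,::-1],None,fx=5,fy=5,interpolation=cv2.INTER_CUBIC))"
```

```text
11.8 [536.2 315.1  66.8] [1.3  1.13 0.07] [-0.064  0.031  0.009] 0.6751127912126035 20.73068217767371
```

View pics/s9.png

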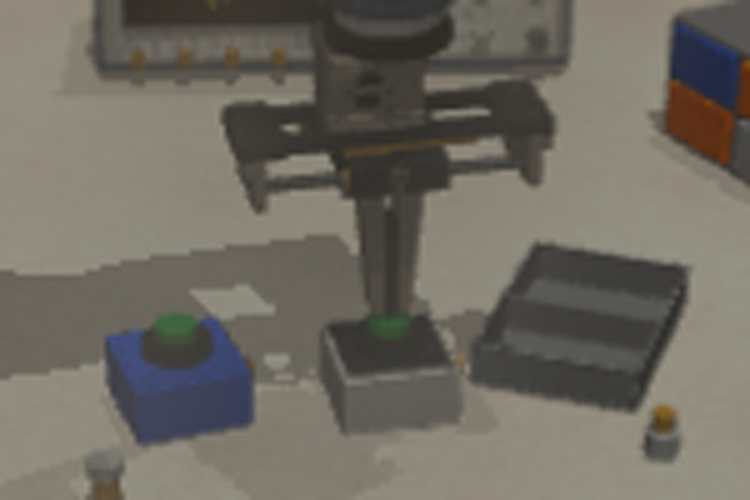

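Emit:
{"op": "play_rows", "data": {
  "rows": [
    [0, 0, 4, 0, 0, 0, 0],
    [0, 0, 6, 0, 0, 0, 0],
    [0, 0, 8, 0, 0, 0, 0],
    [0, 0, 9.5, 0, 0, 0, 0],
    [0, 0, 9.5, 0, 0, 0, 0],
    [0, 0, 9.5, 0, 0, 0, 0]
  ]
}}

```text
time: 12.45
tcp_pos: [536.8, 315.5, 57.7]
orientation: [[-0.168, 0.986, 0.005], [0.986, 0.168, 0.002], [0.001, 0.006, -1.0]]
force: [2.0, 1.9, 4.0]
opening: 0.007
```

```bash
python3 st.py
```

```text
12.45 [536.8 315.5  57.7] [1.95 1.91 4.01] [ 0.147 -0.271  0.045] 0.6213295281402299 20.732836498567377
```

Force 4.0 N at 57.7 mm. I'll go slowly on to the hard stop.

Emit:
{"op": "play_rows", "data": {
  "rows": [
    [0, 0, 1, 0, 0, 0, 0],
    [0, 0, 2, 0, 0, 0, 0],
    [0, 0, 2, 0, 0, 0, 0],
    [0, 0, 2, 0, 0, 0, 0]
  ]
}}

```text
time: 12.85
tcp_pos: [536.8, 315.5, 56.3]
orientation: [[-0.168, 0.986, 0.006], [0.986, 0.168, 0.002], [0.001, 0.006, -1.0]]
force: [-0.5, -0.0, 10.2]
opening: 0.008
```

```bash
python3 st.py
```

```text
12.85 [536.8 315.5  56.3] [-0.45 -0.03 10.21] [-0.115  0.249 -0.008] 0.7532109213382174 20.73470559510232
```

Emit:
{"op": "play_rows", "data": {
  "rows": [
    [0, 0, 0.5, 0, 0, 0, 0],
    [0, 0, 0.5, 0, 0, 0, 0],
    [0, 0, -5, 0, 0, 0, 0],
    [0, 0, -30, 0, 0, 0, 0],
    [0, 0, -80, 0, 0, 0, 0],
    [0, 0, -150, 0, 0, 0, 0],
    [0, 0, -150, 0, 0, 0, 0],
    [0, 0, -150, 0, 0, 0, 0],
    [0, 0, -150, 0, 0, 0, 0],
    [0, 0, -150, 0, 0, 0, 0]
  ]
}}

```text
time: 13.85
tcp_pos: [534.8, 314.5, 204.3]
orientation: [[-0.168, 0.986, 0.003], [0.986, 0.168, 0.0], [-0.0, 0.003, -1.0]]
force: [-0.4, 0.4, -0.4]
opening: 0.005
```

```bash
python3 st.py
python3 - <<'E'
from h import *
c=robot.camera("wrist");save(c,"w10.png");c=robot.camera("top");save(c,"top10.png")
f=c["frame"][170:310,260:420,::-1];cv2.imwrite("pics/top10z.png",cv2.resize(f,None,fx=4.2,fy=4.2,interpolation=cv2.INTER_CUBIC))
c=robot.camera("side");save(c,"side10.png")
E
```

```text
13.85 [534.8 314.5 204.3] [-0.43  0.4  -0.38] [-0.044  0.046  0.053] 0.43834382568343677 20.721578614327107
```

View pics/top10z.png

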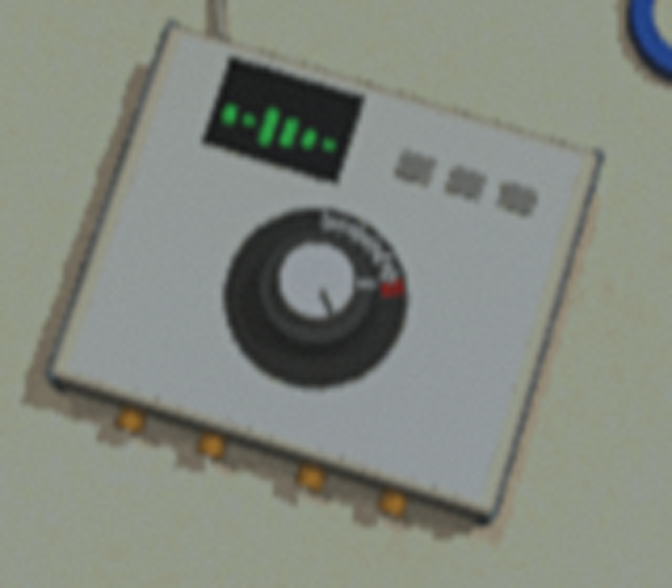

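View pics/side10.png

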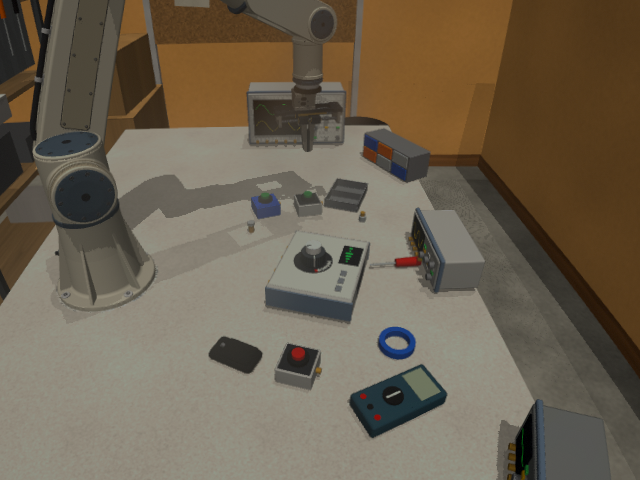

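The white line (about 368,285 in the zoom) sits at the red ticks, the fine line looks the same as at the start, and the bystanders haven't moved.

```bash
python3 -c "
from h import *
print(robot.finish_job())"
```

```text
the job is handed in; nothing more can be done
None
```

I turned the coarse ring clockwise to its end stop, released it, pressed the green store button on the grey box and let it up, then handed the job in at about 14 s.

- **Ring:** I gripped it at 22 N and turned it about 57° in all. The wrist torque was about 0.1 N m while it turned freely. It rose by about 0.09 N m in 2° once the stop was met, and I held it at about 0.34 N m, which is roughly 0.11 rad of wind-up. After release the torque read zero and the white line sat at the red ticks.
- **Green button:** I pressed until the force reached 10 N, with the fingertips at 56.3 mm, which means it was on its hard stop. The arm then lifted clear, with no contact force left.
- **Everything else:** By eye, the last pictures show the fine knob's line as it was and the bystanders unmoved. The red button was never approached.
- **Disagreements:** The top and wrist cameras differed by about 2–4 mm on the knob axis and on the button, so I aimed between them. This showed only as a side force of up to 4 N on the ring. Torque readings scattered by about ±0.04 N m, so I averaged several near the stop.

I had no direct readout of the wind-up or the button travel, so those figures are inferred from force and position.

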